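# Set up a bench splash shield on its kickstand and hold it upright

## Task

The splash shield leans back on its hinge with its kickstand folded up at its right side. Slide the small bolt that bars the kickstand fully across (to the left) by its knob, swing the kickstand forward over its dead centre so that it drops fully down, then take the shield by its top bar, bring it upright so that the kickstand stands on its pad, and finish while still holding it there by the bar so that someone else can pin it. A spring pulls the shield back, so do not let go, and leave the crucible, the timer and the white pot where they are.

Things in the scene. Friction and masses are not known exactly. Their poses are not given: they have to be found in the camera images.
- stand_base: grey steel base plate fixed to the worktop, 160 x 310 x 10 mm: x -95 to +65, y -185 to +125 mm from its origin, which lies on the worktop below the shield's hinge. Its y runs along the hinge (+y = left), -x is the front, toward the robot. Hinge axis 35 mm above the worktop. Rubber pad for the kickstand's foot at x -63, y -147, top 12 mm high. Place and yaw (+-0.25 rad) vary.
- shield (a joint): shield angle on the base hinge, rad: 0 = leaning 0.35 rad back (away from the robot) on bumpers, 0.35 = upright, kickstand (if down) standing on its pad; stop at 0.41. Aluminium frame 214 mm wide, clear pane, top rail up to 163 mm from the hinge, then open space below the round top bar. Spring and weight pull it back with 0.4 to 0.6 N m (about 2 to 3 N at the bar).
- top_bar: round aluminium bar, 14 mm diameter, along y, 214 mm long, top of the shield; origin at its middle, on its axis, 200 mm from the hinge axis. 30 mm of open space lies below it. Swings with the shield and can also roll about its own axis in its ends.
- hold_point (a point): point on the axis of the top bar, 50 mm to the left (+y) of its middle: the free place to grip it, fingers in front of and behind the bar.
- kickstand (a joint): kickstand angle on the shield, rad: 0 = folded up along the upright, grows as it swings forward and down, 2.587 = fully down on its stop. Shield leaning: dead centre at 0.35, beyond it the leg (100 g) falls by itself to the stop in about 1 s. Steel leg 10 mm thick, 120 mm from pivot to foot, 122 mm right (-y) of the shield's middle; pivot 85 mm from the hinge axis along the upright.
- kick_peg (a point): on the axis of the kickstand's foot, a round steel peg 12 mm thick along y at the leg's end, pointing outward (-y), free over 23 mm either side of this point. Folded up it is level with the top bar, with free space in front, behind and above: it can be pushed from behind.
- catch (a joint): travel of the sliding bolt, m: 0 = its rod end bars the kickstand from swinging forward, 0.034 = fully open, at its stop; slides along the bar to +y (left), friction 1 to 2 N, stays where it is left. Starts between 0 and 0.004.
- catch_knob (a point): top centre of the bolt's knob, a post 10 mm thick (black cap 14 mm), parallel to the uprights, 15 mm in front of the bar's axis; its top is 38 mm above the top of the bar (square to it). Starts about 60 mm right (-y) of the bar's middle; moves with bolt and shield. The kickstand's leg stands 62 mm to its right.
- crucible_a: bystander: white ceramic crucible, 41 x 41 x 42 mm, on the worktop behind the shield; origin under its centre
- lab_timer: bystander: white lab timer with buttons, 52 x 64 x 19 mm, lying behind the shield; origin under its centre
- white_pot: bystander: white sample pot, 57 mm diameter, 58 mm high, behind the shield; origin under its centre

How it is judged:
By the outcome, as a careful person would: the job done as asked, in the order asked, and still so for the second after the job is handed in, while the arm keeps its last pose, push and grip.
It also fails if it takes over 58 s, if anything falls off the work surface, if the arm or the gripper's body presses on something with over 40 N, if the wrist force passes 120 N, or if a joint passes its speed limit or range.

## Robot

A 6-joint arm with a two-finger parallel gripper is mounted at the origin on a cart in front of the work surface, level with it; the furniture and walls round the work are solid. World frame = base frame: x ahead of the robot, y to its left, z up, the work surface at z = 0. Lengths are in m, angles in rad, forces in N, time in s.
With the tool pointing down it reaches from about 0.325 to 1 m from the base axis. Payload 5.1 kg.
Tool frame: the origin (TCP) lies at the very end of the fingers, on their centre line; the grasp point (between the pads) lies manip.tcp_to_grasp behind it (manip.tcp_to_grasp is the distance from the TCP to the grasp point, in m); z points along the fingers, y is the line along which they close (so a half turn about z gives the same grasp; the last joint's range is limited). The gripper opens to 85 mm and grips with 20 to 120 N. Pads are 22 mm wide; open, the fingers measure 114 mm over their backs; the gripper's body (76 mm by 85 mm) begins 54 mm behind the grasp point. The pads swing forward as they close: fully open they stand 13 mm farther back than shut.
Start: joints at [-1.312, 0.124, 1.65, -0, 1.367, -0.083], TCP at [0.218, -0.612, 0.231] pointing down, gripper open.
Joint ranges: [-2.61, 2.61], [-1.02, 2.33], [0.03, 2.71], [-1.35, 4.49], [0.32, 2.68], [-2.91, 2.91]. Speed limits (rad/s): [2.57, 2.57, 3.14, 3.14, 3.14, 3.14].

## Interface

Orientations are given as a unit quaternion [x, y, z, w].
In Python, from station import manip gives the robot as it stands. The module is installed in compiled form; this text tells all that it offers.
- The arm moves only by the tool send_rows, never from a script. Its argument "motion" is one flat list of numbers, 7 for each row, row after row: the opening, from 0 (shut) to 1 (fully open), then the shift along the world's x, y, z each as a share of 30 cm, from -1 to 1, then the turn, a rotation vector about the world's x, y, z each as a share of pi/4 rad, from -1 to 1. A call has 1 to 8 rows; each row shifts and turns the commanded pose from where the row before left it; what a row does not reach is not made up. A row lasts 1/10 s, in which the tool goes at most 50 mm and 8.59 degrees, less where a joint would pass 70% of its speed; a pose out of reach is approached as far as the arm can. A call with a number of a shift or a turn outside -1 to 1 is refused whole. A call with a gripper value outside its range is refused whole. The fingers move at their own pace and stop on an object; the grip force is fixed at half the most. Time passes only in rows, so rows that do not move let the fingers close. It gives the time, the measured TCP pose, the force, the opening and the grip force at its end, in the units of the state.
- manip.read_state(): the state, without advancing time (a new reading comes with each control period).
- manip.get_image(name): name is "scene" or "side" or "wrist"; returns a dict with "img" (400x640x3 uint8, blue, green, red), "range_z" (400x640 float32, m along the optical axis (not along the pixel's ray), 0 where there is no reading), "fx", "fy", "cx", "cy" (pixels), "eye" and "rotation" of the camera in the world. Camera axes: x right, y down, z forward; pixel columns grow to the right and rows downward; lengths in m; the calibration is good to about 2 mm. A picture is of the moment at which its call begins.
- manip.sign_off(): hands the job in; it is judged then, once.
Trained networks look in the newest picture that a camera, given by its name, has taken for a name from the list of things; names that differ only in an ending like _2 or _b are one class to them, and where a whole thing is asked for, a point or a joint stands for the part that bears it (a point fixed in the world has none). Each returns a list of dicts, best first, with "confidence" (0 to 1); they miss things now and then, are a little off and sometimes report something else, mostly with a low value. They report only what shows in the picture. A call takes as long as a camera call.
- manip.search_frame(camera, label): "extent" ([left, top, width, height] in pixels, round what is visible of it).
- manip.outline_of(camera, label): "mask" (400x640 bool, what is visible of it) and "extent" ([left, top, width, height] in pixels, round what is visible of it).
- manip.pinpoint(camera, label): "position" ([column, row] in pixels: a listed point, or the origin of a listed thing).
The state is a dict: "time": time; "joint_positions": joint angles; "dq": joint speeds; "tau": joint torques, N m; "ee_pos": TCP position; "eef_rot": TCP orientation; "force": force on the tool from outside, world axes, zero at the start; "ft_torque": the same for the moment, N m; "grip_width": finger opening in m; "gripper_force": force on a finger pad.
Only numpy, scipy, OpenCV 4.12 (cv2) and the standard library are available. Lean on these libraries where they do the work, as an engineer would, in place of code of your own. Each camera call takes 0.05 s, during which the arm holds its last target. There are 200 camera calls.

## Working session

There is one attempt and no reset: what is moved stays moved. The work goes in short steps, Python scripts to look and compute and a tool call to move; the robot and the scene stay as the last step left them, time stands still between calls to the robot, and variables do not carry over. Pictures are saved under pics/ and viewed, at most 10 in all, crops included, and the job is handed in when it is done.

Besides the shell and the picture viewer there is one more tool, called as name(argument=value, ...) on one line, values as JSON. send_rows: Moves the arm, as the interface text tells. Its arguments: {"type":"object","properties":{"motion":{"type":"array"}},"required":["motion"]}

```bash
mkdir -p pics
cat > h.py <<'E'
import numpy as np, cv2
from station import manip
def pt(d,u,v,z):
    p=np.array([(u-d['cx'])/d['fx']*z,(v-d['cy'])/d['fy']*z,z])
    R=np.array(d['rotation'])
    return np.array(d['eye'])+R@p
def depth(d,u,v,r=2):
    u,v=int(round(u)),int(round(v))
    w=d['range_z'][max(0,v-r):v+r+1,max(0,u-r):u+r+1]; w=w[w>0]
    return np.median(w) if w.size else 0, (w.min() if w.size else 0)
E
python3 - <<'E'
from h import *
np.set_printoptions(precision=4,suppress=True)
s=manip.read_state(); print({k:np.round(v,3) for k,v in s.items()}, manip.tcp_to_grasp)
ims=[]
for c in ["scene","side"]:
    d=manip.get_image(c); print(c,d['eye'],np.array(d['rotation']).tolist(),d['fx'])
    cv2.imwrite(f'pics/{c}0.png',d['img'])
    for l in ["stand_base","top_bar","hold_point","kick_peg","catch_knob","shield","kickstand","catch","crucible_a","lab_timer","white_pot"]:
        r=manip.pinpoint(c,l)
        for q in r[:1]:
            u,v=q['position']; z,zm=depth(d,u,v)
            print(l,round(q['confidence'],2),np.round([u,v],1),pt(d,u,v,z),pt(d,u,v,zm))
E
```

```text
{'time': np.float64(0.0), 'joint_positions': array([-1.312,  0.125,  1.652,  0.   ,  1.367, -0.083]), 'dq': array([-0.   ,  0.002, -0.   , -0.   , -0.001,  0.   ]), 'tau': array([  0.   , -42.361, -36.545,  -0.   ,   0.007,   0.   ]), 'ee_pos': array([ 0.218, -0.612,  0.23 ]), 'eef_rot': array([ 0.985,  0.17 , -0.   , -0.001]), 'force': array([-0.014, -0.155, -0.32 ]), 'ft_torque': array([-0.026,  0.03 , -0.024]), 'gripper_force': np.float64(0.0), 'grip_width': np.float64(0.085)} 0.0187
scene [ 0.6552 -0.7347  0.8715] [0.917128453716723, 0.015440775511144365, -0.011609703050898255, -0.3981233434877399] 479.82621700770926Traceback (most recent call last):
  File "<stdin>", line 12, in <module>
  File "h.py", line 6, in pt
    return np.array(d['eye'])+R@p
                              ~^~
ValueError: matmul: Input operand 1 has a mismatch in its core dimension 0, with gufunc signature (n?,k),(k,m?)->(n?,m?) (size 3 is different from 4)
```

```bash
sed -i "s/R=np.array(d\['rotation'\])/R=Rotation.from_quat(d['rotation']).as_matrix()/; 1i from scipy.spatial.transform import Rotation" h.py
python3 - <<'E'
from h import *
np.set_printoptions(precision=4,suppress=True)
for c in ["scene","side"]:
    d=manip.get_image(c); print(c,d['eye'],np.array(d['rotation']).tolist(),d['fx'])
    cv2.imwrite(f'pics/{c}0.png',d['img'])
    np.save(f'{c}0.npy',d,allow_pickle=True)
    for l in ["stand_base","top_bar","hold_point","kick_peg","catch_knob","crucible_a","lab_timer","white_pot"]:
        r=manip.pinpoint(c,l)
        for q in r[:1]:
            u,v=q['position']; z,zm=depth(d,u,v)
            print(l,round(q['confidence'],2),np.round([u,v],1),pt(d,u,v,z),pt(d,u,v,zm))
E
```

```text
scene [ 0.6552 -0.7347  0.8715] [0.917128453716723, 0.015440775511144365, -0.011609703050898255, -0.3981233434877399] 479.82621700770926
stand_base 0.66 [264.  261.1] [ 0.4927 -0.0258  0.0107] [ 0.5024 -0.0682  0.0621]
top_bar 0.71 [293.6 184. ] [0.5687 0.0048 0.2227] [ 0.57   -0.0059  0.2321]
hold_point 0.93 [287.7 170.4] [0.5535 0.0431 0.2269] [0.5545 0.0357 0.2331]
kick_peg 0.57 [298.  240.1] [ 0.5896 -0.1585  0.2326] [ 0.5902 -0.1639  0.2387]
catch_knob 0.62 [297.  187.5] [ 0.5494  0.2447 -0.0003] [ 0.5825 -0.0617  0.2725]
crucible_a 0.89 [365.7 289.7] [ 0.7245 -0.1042  0.0172] [ 0.7238 -0.1105  0.0257]
lab_timer 0.64 [294.9 188.5] [0.5446 0.2348 0.0048] [ 0.5787 -0.0642  0.272 ]
white_pot 0.95 [366.1 249.4] [0.7283 0.0015 0.0284] [ 0.728  -0.002   0.0325]
side [0.1268 0.4235 0.6628] [-0.37012553758863054, 0.8158760073230878, -0.4000056831097198, 0.19325858474901075] 447.77527598843005
stand_base 0.78 [377.9 292.4] [ 0.4951 -0.01    0.0091] [ 0.4923 -0.0066  0.0142]
top_bar 0.78 [353.2 183. ] [ 0.5625 -0.004   0.2288] [ 0.5594 -0.001   0.2318]
hold_point 0.89 [334.2 198.7] [0.553  0.0469 0.2273] [0.5516 0.0482 0.2287]
kick_peg 0.83 [400.7 147.6] [ 0.5845 -0.1467  0.2297] [ 0.5796 -0.1407  0.2343]
catch_knob 0.87 [373.9 146.2] [ 0.5754 -0.0636  0.2701] [ 0.5714 -0.0593  0.2736]
crucible_a 0.48 [332.  220.5] [ 0.7077 -0.0827  0.0111] [0.5483 0.0562 0.1899]
lab_timer 0.9 [238.5 267.2] [0.7201 0.1547 0.0159] [0.7161 0.1564 0.0202]
white_pot 0.58 [286.9 241. ] [0.7088 0.042  0.0249] [0.7056 0.0441 0.0284]
```

View pics/scene0.png

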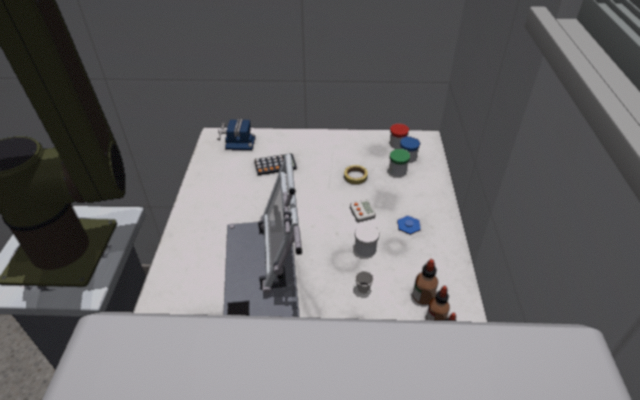

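View pics/side0.png

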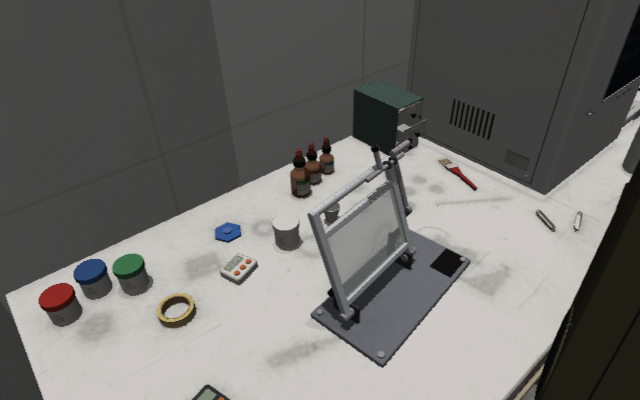

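```bash
cat >> h.py <<'E'
def cloud(d):
    z=d['range_z'].astype(float); v,u=np.mgrid[0:400,0:640]
    p=np.stack([(u-d['cx'])/d['fx']*z,(v-d['cy'])/d['fy']*z,z],-1)
    P=p@Rotation.from_quat(d['rotation']).as_matrix().T+np.array(d['eye']); P[z==0]=np.nan
    return P
E
python3 - <<'E'
from h import *
np.set_printoptions(precision=4,suppress=True)
A=[]
for c in ["scene","side"]:
    d=np.load(f'{c}0.npy',allow_pickle=True).item(); P=cloud(d); A.append(P.reshape(-1,3))
    px=[(320,340),(320,390),(100,360),(560,360),(600,100),(615,40)] if c=="scene" else [(500,60),(545,140),(430,20),(630,80),(560,330),(350,130),(390,110)]
    for u,v in px: print(c,(u,v),P[v,u])
    # bar
    Q=P.reshape(-1,3); m=np.linalg.norm(Q[:,:2]-[.553,.046],axis=1)<.12
    m&=(Q[:,2]>.212)&(Q[:,2]<.235)&(Q[:,1]>-.03)&(Q[:,0]<.62)&(Q[:,0]>.5); B=Q[m]
    if len(B)>20:
        k=np.polyfit(B[:,1],B[:,0],1); r=B[:,0]-np.polyval(k,B[:,1]); ok=abs(r)<.01
        k=np.polyfit(B[ok,1],B[ok,0],1); print('bar',len(B),k,'yaw',np.arctan(-k[0]),B[ok].mean(0),B[ok].max(0),B[:,1].max())
    # base plate edges
    m=(Q[:,2]>.004)&(Q[:,2]<.016)&(abs(Q[:,1]+.02)<.25)&(Q[:,0]>.35)&(Q[:,0]<.62)
    dark=d['img'].reshape(-1,3).max(1)<110
    B=Q[m&dark]; 
    r=cv2.minAreaRect(B[:,:2].astype(np.float32)); print('plate',len(B),r)
# grid of tall stuff
Q=np.vstack(A); Q=Q[np.isfinite(Q).all(1)&(Q[:,2]>.05)]
for y in np.arange(-.7,.5,.1):
    print(round(y,1),[int(100*(Q[(abs(Q[:,1]-y)<.05)&(abs(Q[:,0]-x)<.05)][:,2].max(initial=0))) for x in np.arange(.0,1.1,.1)])
E
```

```text
scene (320, 340) [ 0.645  -0.531   0.5273]
scene (320, 390) [ 0.6465 -0.573   0.5293]
scene (100, 360) [ 0.475  -0.5542  0.5281]
scene (560, 360) [ 0.8299 -0.5427  0.5282]
scene (600, 100) [ 0.9572 -0.2411  0.5754]
scene (615, 40) [ 1.0093 -0.1319  0.5978]
bar 243 [-0.1607  0.5635] yaw 0.1593726840940585 [0.5567 0.0419 0.2274] [0.5743 0.1    0.2327] 0.09995568321876724
plate 1354 ((0.48887112736701965, -0.040978118777275085), (0.15134742856025696, 0.2853609323501587), 7.118730545043945)
side (500, 60) [ 0.6163 -0.5021  0.2968]
side (545, 140) [ 0.471  -0.504   0.1547]
side (430, 20) [ 0.8187 -0.5027  0.3418]
side (630, 80) [ 0.4192 -0.7446  0.2408]
side (560, 330) [0.1941 0.0297 0.2381]
side (350, 130) [ 0.981  -0.3958  0.0144]
side (390, 110) [ 0.826  -0.3891  0.1377]
bar 661 [-0.1512  0.5612] yaw 0.1501087839789932 [0.5542 0.046  0.2257] [0.5734 0.1023 0.2319] 0.10231130009269385
plate 4246 ((0.4849332869052887, -0.045920759439468384), (0.1584908664226532, 0.3102937638759613), 8.201903343200684)
-0.7 [0, 0, 0, 0, 38, 0, 0, 0, 0, 0, 0]
-0.6 [0, 0, 0, 0, 52, 53, 53, 53, 53, 53, 35]
-0.5 [0, 0, 0, 0, 52, 53, 53, 53, 53, 52, 41]
-0.4 [0, 0, 0, 0, 0, 0, 0, 0, 15, 15, 57]
-0.3 [0, 0, 0, 0, 0, 0, 0, 0, 0, 0, 57]
-0.2 [0, 0, 0, 0, 0, 0, 23, 0, 0, 11, 62]
-0.1 [29, 56, 61, 0, 0, 18, 27, 0, 12, 12, 63]
-0.0 [29, 43, 61, 0, 0, 22, 23, 6, 6, 0, 61]
0.1 [29, 39, 57, 0, 0, 23, 23, 6, 0, 0, 57]
0.2 [0, 0, 0, 0, 0, 0, 0, 0, 0, 0, 54]
0.3 [0, 0, 0, 0, 0, 0, 0, 0, 6, 6, 50]
0.4 [0, 0, 0, 7, 7, 0, 0, 0, 6, 6, 46]
```

send_rows(motion=[0,0,0.16,0.06,0,0,0.19,0,0,0.16,0.06,0,0,0.19,0,0,0.16,0.06,0,0,0.19,0,0,0.16,0.06,0,0,0.19,0,0,0.16,0.06,0,0,0.19,0,0,0.16,0.06,0,0,0.19,0,0.13,0.08,0,0,0,0.19,0,0.13,0.08,0,0,0,0.19])

```text
time: 1.8
ee_pos: [0.2963, -0.2824, 0.3389]
eef_rot: [0.718, 0.696, -0.0, 0.003]
force: [0.4, -1.1, -0.5]
grip_width: -0.0002
gripper_force: 0.0
```

send_rows(motion=[0,0.134,0.092,-0.01,0,0,0.04,0,0.134,0.092,-0.01,0,0,0.04,0,0.134,0.092,-0.02,0,0,0.04,0,0.134,0.092,-0.02,0,0,0.04,0,0.134,0.092,-0.02,0,0,0.04,0,0.134,0.092,-0.02,0,0,0.033,0,0.134,0.092,-0.02,0,0,0,0,0,0,0,0,0,0])

```text
time: 2.6
ee_pos: [0.5797, -0.0869, 0.2979]
eef_rot: [0.651, 0.759, -0.0, -0.002]
force: [-0.1, -0.2, 0.2]
grip_width: -0.0
gripper_force: 0.0
```

Run:
```python
from h import *
np.set_printoptions(precision=4,suppress=True)
s=manip.read_state(); print(s['ee_pos'],s['eef_rot'],s['joint_positions'])
d=manip.get_image("side"); w=manip.get_image("wrist")
for c,dd in (("side",d),("wrist",w)):
  for l in ["catch_knob","kick_peg","hold_point"]:
    for q in manip.pinpoint(c,l)[:1]:
        u,v=q['position']; z,zm=depth(dd,u,v); print(c,l,round(q['confidence'],2),np.round([u,v]),pt(dd,u,v,z),pt(dd,u,v,zm))
a=cv2.resize(d['img'][80:280,240:500],(520,400)); b=w['img'][:, :]
cv2.imwrite('pics/c1.png',np.vstack([a,cv2.resize(b,(520,200))]) if 0 else np.hstack([a[:, :400],cv2.resize(b,(400,400))]))
```

```text
[ 0.5797 -0.0869  0.2979] [ 0.6511  0.759  -0.0002 -0.0018] [-0.241  -0.0473  1.7153  0.0013  1.4771 -0.3939]
side catch_knob 0.87 [376. 147.] [ 0.5704 -0.0647  0.2703] [ 0.5676 -0.0617  0.2728]
side kick_peg 0.89 [403. 146.] [ 0.5846 -0.1533  0.2298] [ 0.5812 -0.1489  0.2331]
side hold_point 0.86 [332. 199.] [0.554  0.0503 0.2285] [0.5512 0.0528 0.2314]
wrist catch_knob 0.6 [318. 187.] [ 0.5752 -0.0616  0.2704] [ 0.5751 -0.0613  0.2717]
```

View pics/c1.png

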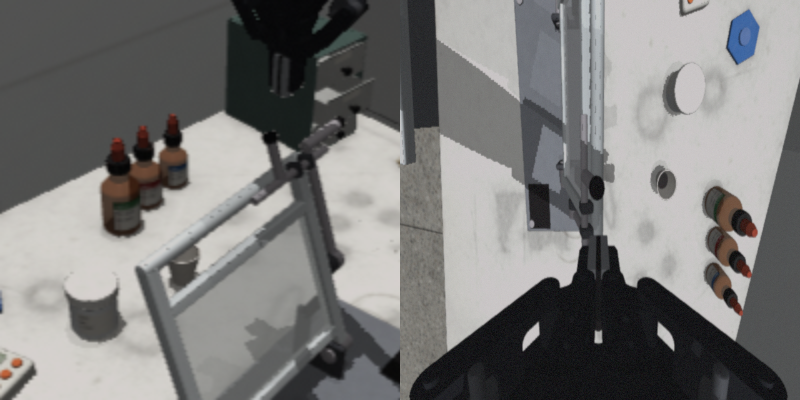

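send_rows(motion=[0,0,0,-0.08,0,0,0,0,0,0,-0.08,0,0,0,0,-0.004,0.026,0,0,0,0,0,-0.004,0.026,0,0,0,0,0,-0.004,0.026,0,0,0,0,0,-0.004,0.026,0,0,0,0,0,-0.004,0.026,0,0,0,0,0,0,0,0,0,0])

```text
invalid input
```

send_rows(motion=[0,0,0,-0.08,0,0,0,0,0,0,-0.08,0,0,0,0,-0.004,0.026,0,0,0,0,0,-0.004,0.026,0,0,0,0,0,-0.004,0.026,0,0,0,0,0,-0.004,0.026,0,0,0,0,0,-0.004,0.026,0,0,0,0,0,0,0,0,0,0,0])

```text
time: 3.8
ee_pos: [0.5716, -0.05, 0.2539]
eef_rot: [0.652, 0.758, 0.001, 0.001]
force: [0.1, 0.1, -0.1]
grip_width: -0.0003
gripper_force: 0.0
```

send_rows(motion=[0,-0.002,0.013,0,0,0,0,0,-0.002,0.013,0,0,0,0,0,0,0,0,0,0,0])

```text
time: 4.1
ee_pos: [0.5712, -0.0481, 0.2539]
eef_rot: [0.653, 0.757, -0.003, 0.005]
force: [1.5, -15.8, 0.3]
grip_width: -0.0001
gripper_force: 8.1
```

Run:
```python
from h import *
np.set_printoptions(precision=4,suppress=True)
s=manip.read_state(); print(s['ee_pos'],s['force'])
d=manip.get_image("side"); w=manip.get_image("wrist")
for c,dd in (("side",d),("wrist",w)):
  for l in ["catch_knob","kick_peg"]:
    for q in manip.pinpoint(c,l)[:1]:
        u,v=q['position']; z,zm=depth(dd,u,v); print(c,l,round(q['confidence'],2),np.round([u,v]),pt(dd,u,v,z),pt(dd,u,v,zm))
a=cv2.resize(d['img'][100:240,300:440],(400,400)); b=w['img'][100:300,220:420]
cv2.imwrite('pics/c2.png',np.hstack([a,cv2.resize(b,(400,400))]))
```

```text
[ 0.5712 -0.0481  0.2539] [  1.5275 -15.7967   0.3308]
side catch_knob 0.66 [364. 156.] [ 0.5653 -0.0291  0.27  ] [ 0.5638 -0.0276  0.2713]
wrist catch_knob 0.61 [317. 230.] [ 0.5687 -0.029   0.2706] [ 0.5686 -0.0283  0.2724]
wrist kick_peg 0.64 [316. 234.] [ 0.5689 -0.0305  0.2707] [ 0.5688 -0.03    0.2719]
```

View pics/c2.png

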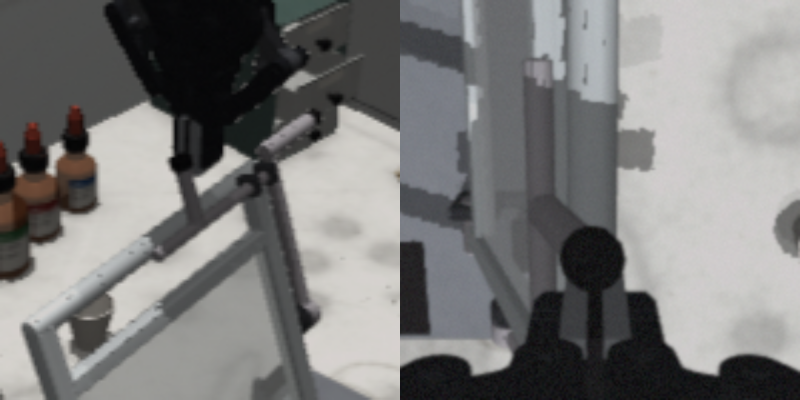

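send_rows(motion=[0,0.004,-0.03,0,0,0,0,0,0,0,0.15,0,0,0,0,0.06,-0.1,0,0,0,0,0,0.06,-0.1,0,0,0,0,0,0.06,-0.1,0,0,0,0,0,0,0,0,0,0,0])

```text
time: 5.0
ee_pos: [0.6262, -0.1452, 0.2966]
eef_rot: [0.654, 0.756, -0.0, -0.0]
force: [0.2, 0.5, -0.6]
grip_width: -0.0001
gripper_force: 0.0
```

Run:
```python
from h import *
np.set_printoptions(precision=4,suppress=True)
s=manip.read_state(); print(s['ee_pos'],s['force'])
for c in ("side","wrist","scene"):
  dd=manip.get_image(c)
  for l in ["catch_knob","kick_peg"]:
    for q in manip.pinpoint(c,l)[:1]:
        u,v=q['position']; z,zm=depth(dd,u,v); print(c,l,round(q['confidence'],2),np.round([u,v]),pt(dd,u,v,z),pt(dd,u,v,zm))
```

```text
[ 0.6262 -0.1452  0.2966] [ 0.1583  0.4764 -0.61  ]
side catch_knob 0.57 [365. 155.] [ 0.5661 -0.0327  0.2694] [ 0.5631 -0.0295  0.2722]
side kick_peg 0.9 [403. 147.] [ 0.5843 -0.1519  0.2288] [ 0.5802 -0.1467  0.2327]
wrist kick_peg 0.66 [264. 222.] [ 0.5901 -0.1534  0.2332] [ 0.5903 -0.1529  0.2345]
scene catch_knob 0.49 [293. 178.] [ 0.5875 -0.1557  0.3754] [ 0.5882 -0.1616  0.3804]
scene kick_peg 0.91 [297. 240.] [ 0.588  -0.1579  0.233 ] [ 0.5883 -0.1609  0.2364]
```

send_rows(motion=[0,0,0,-0.14,0,0,0,0,0,0,-0.14,0,0,0,0,0,0,0,0,0,0,0,-0.043,-0.0065,0,0,0,0,0,-0.043,-0.0065,0,0,0,0,0,-0.043,-0.0065,0,0,0,0])

```text
time: 6.05
ee_pos: [0.5869, -0.149, 0.2173]
eef_rot: [0.653, 0.757, 0.001, 0.003]
force: [0.3, 0.6, 0.7]
grip_width: 0.0001
gripper_force: 0.3
```

send_rows(motion=[0,-0.043,-0.0065,0,0,0,0,0,-0.043,-0.0065,0,0,0,0,0,-0.043,-0.0065,0,0,0,0,0,0,0,0,0,0,0])

```text
time: 6.45
ee_pos: [0.5462, -0.1545, 0.2138]
eef_rot: [0.653, 0.757, -0.0, -0.0]
force: [0.1, -1.1, -0.3]
grip_width: 0.0003
gripper_force: 0.0
```

Run:
```python
from h import *
np.set_printoptions(precision=4,suppress=True)
s=manip.read_state(); print(s['ee_pos'],s['force'])
for c in ("side","wrist","scene"):
  dd=manip.get_image(c)
  for l in ["kick_peg"]:
    for q in manip.pinpoint(c,l)[:1]:
        u,v=q['position']; z,zm=depth(dd,u,v); print(c,l,round(q['confidence'],2),np.round([u,v]),pt(dd,u,v,z),pt(dd,u,v,zm))
  if c=="side": cv2.imwrite('pics/c3.png',cv2.resize(dd['img'][80:360,280:500],(440,560)))
```

```text
[ 0.5462 -0.1545  0.2138] [ 0.0793 -1.1089 -0.3073]
side kick_peg 0.67 [436. 156.] [ 0.517  -0.1633  0.2349] [ 0.5144 -0.1595  0.2377]
scene kick_peg 0.96 [247. 248.] [ 0.4993 -0.1763  0.2291] [ 0.501  -0.1824  0.2362]
```

View pics/c3.png

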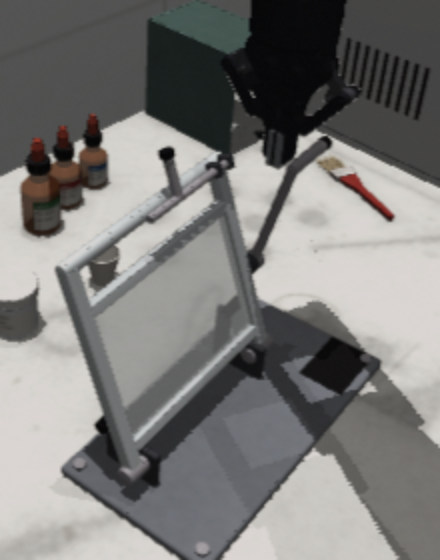

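send_rows(motion=[0,0,0,0.16,0,0,0,0,0,0,0.16,0,0,0,1,0.01,0.16,0.06,0,0,0,1,0.01,0.16,0,0,0,0,1,0.01,0.16,0,0,0,0,1,0.01,0.16,0,0,0,0,1,0,0.03,0,0,0,0,1,0,0,0,0,0,0])

```text
time: 7.55
ee_pos: [0.5599, 0.0471, 0.327]
eef_rot: [0.652, 0.758, -0.0, -0.0]
force: [0.7, -0.2, 0.8]
grip_width: 0.0848
gripper_force: 0.0
```

Run:
```python
from h import *
np.set_printoptions(precision=4,suppress=True)
s=manip.read_state(); print(s['ee_pos'],s['eef_rot'],s['grip_width'])
for c in ("side","wrist","scene"):
  dd=manip.get_image(c)
  for l in ["kick_peg","hold_point","catch_knob","crucible_a","white_pot"]:
    for q in manip.pinpoint(c,l)[:1]:
        u,v=q['position']; z,zm=depth(dd,u,v); print(c,l,round(q['confidence'],2),np.round([u,v]),pt(dd,u,v,z),pt(dd,u,v,zm))
  if c=="side": a=cv2.resize(dd['img'][80:360,280:500],(440,560))
  if c=="wrist":
    b=cv2.resize(dd['img'],(360,225)); P=cloud(dd); B=P[(P[...,2]>.215)&(P[...,2]<.24)&(P[...,0]>.53)&(P[...,0]<.6)]
    k=np.polyfit(B[:,1],B[:,0],1); r=abs(B[:,0]-np.polyval(k,B[:,1]))<.008; k=np.polyfit(B[r,1],B[r,0],1)
    print('bar',len(B),k,np.polyval(k,.0455),B[:,1].min(),B[:,1].max(),B[:,2].max())
im=np.zeros((560,800,3),np.uint8); im[:,:440]=a; im[:225,440:]=b; cv2.imwrite('pics/c4.png',im)
```

```text
[0.5599 0.0471 0.327 ] [ 0.6517  0.7585 -0.0003 -0.0001] 0.08484026679788759
side kick_peg 0.71 [453. 250.] [ 0.4526 -0.173   0.0446] [ 0.45   -0.1682  0.0496]
side hold_point 0.69 [336. 196.] [0.5564 0.041  0.2284] [0.5519 0.0451 0.233 ]
side catch_knob 0.63 [364. 155.] [ 0.566  -0.0298  0.2703] [ 0.564  -0.0277  0.2721]
side crucible_a 0.78 [332. 219.] [ 0.7076 -0.0833  0.0147] [0.5526 0.052  0.1876]
side white_pot 0.63 [284. 242.] [0.7123 0.0467 0.0225] [0.7088 0.0489 0.0263]
wrist kick_peg 0.76 [227. 295.] [ 0.4557 -0.1715  0.0462] [ 0.4563 -0.1697  0.0489]
wrist hold_point 0.79 [313. 196.] [0.5566 0.0476 0.2294] [0.5565 0.048  0.2311]
wrist catch_knob 0.88 [316. 319.] [ 0.5707 -0.0329  0.2702] [ 0.5706 -0.0317  0.272 ]
wrist crucible_a 0.68 [405. 255.] [ 0.7119 -0.075   0.0315] [ 0.7081 -0.0706  0.0419]
wrist white_pot 0.63 [428. 182.] [0.7085 0.0432 0.0581] [0.7079 0.0434 0.0596]
bar 4253 [-0.1095  0.5618] 0.5568066927339531 -0.08995075197813364 0.10178430383948467 0.23994363826583173
scene kick_peg 0.19 [266. 262.] [ 0.5058 -0.0668  0.0582] [ 0.5073 -0.0733  0.0662]
scene hold_point 0.63 [288. 173.] [0.5551 0.0328 0.2278] [0.556  0.0253 0.2341]
scene catch_knob 0.78 [295. 180.] [0.5409 0.2731 0.004 ] [ 0.576  -0.0366  0.2706]
scene crucible_a 0.73 [363. 288.] [ 0.7174 -0.1088  0.0274] [ 0.7167 -0.1156  0.0365]
scene white_pot 0.71 [362. 290.] [ 0.7159 -0.1039  0.0165] [ 0.7151 -0.112   0.0274]
```

View pics/c4.png

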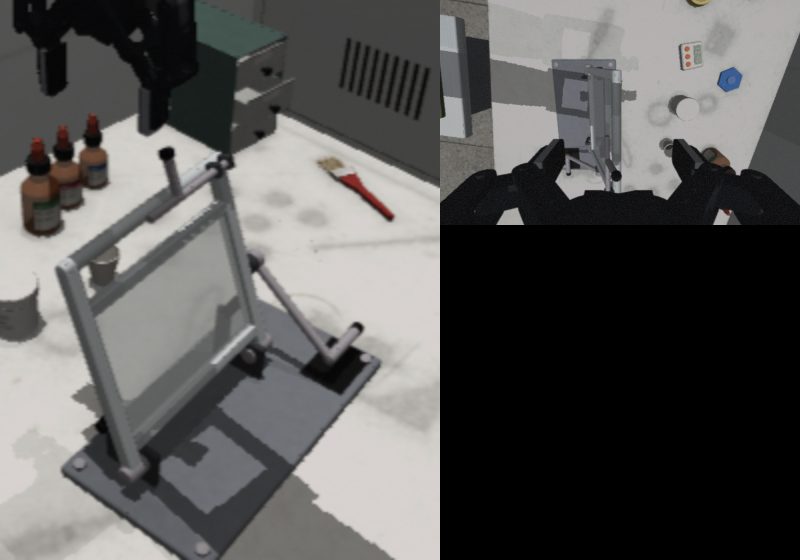

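send_rows(motion=[1,-0.008,0,-0.137,0,0,0,1,0,0,-0.137,0,0,0,1,0,0,-0.136,0,0,0,1,0,0,0,0,0,0,0,0,0,0,0,0,0,0,0,0,0,0,0,0,0,0,0,0,0,0,0,0,0,0,0,0,0,0])

```text
time: 9.25
ee_pos: [0.5585, 0.0455, 0.2066]
eef_rot: [0.653, 0.757, 0.001, 0.001]
force: [-0.1, -0.1, 0.5]
grip_width: 0.0284
gripper_force: 0.0
```

send_rows(motion=[0,0,0,0,0,0,0,0,0,0,0,0,0,0,0,0,0,0,0,0,0,0,0,0,0,0,0,0])

```text
time: 9.65
ee_pos: [0.5575, 0.0454, 0.2057]
eef_rot: [0.653, 0.757, 0.0, 0.0]
force: [-3.6, -0.4, 6.2]
grip_width: 0.0118
gripper_force: 58.4
```

send_rows(motion=[0,-0.0156,-0.0024,0.0055,0,0,0,0,-0.0157,-0.0024,0.0051,0,0,0,0,-0.0158,-0.0024,0.0047,0,0,0,0,-0.0159,-0.0024,0.0043,0,0,0,0,-0.016,-0.0024,0.0039,0,0,0,0,-0.0161,-0.0025,0.0035,0,0,0,0,-0.0162,-0.0025,0.0031,0,0,0])

```text
time: 10.35
ee_pos: [0.5246, 0.0406, 0.2149]
eef_rot: [0.653, 0.757, 0.001, 0.001]
force: [3.7, 0.9, 6.5]
grip_width: 0.0121
gripper_force: 58.8
```

send_rows(motion=[0,-0.0162,-0.0025,0.0027,0,0,0,0,-0.0163,-0.0025,0.0023,0,0,0,0,-0.0164,-0.0025,0.0019,0,0,0,0,-0.0164,-0.0025,0.0015,0,0,0,0,-0.0165,-0.0025,0.001,0,0,0,0,-0.0165,-0.0025,0.0006,0,0,0,0,-0.0165,-0.0025,0.0002,0,0,0,0,0,0,0,0,0,0])

```text
time: 11.15
ee_pos: [0.4897, 0.0354, 0.2182]
eef_rot: [0.653, 0.757, 0.001, 0.001]
force: [2.0, 2.2, 8.5]
grip_width: 0.0118
gripper_force: 59.0
```

Run:
```python
from h import *
np.set_printoptions(precision=4,suppress=True)
s=manip.read_state(); print(s['ee_pos'],s['force'],s['grip_width'])
for c in ("side","wrist","scene"):
  dd=manip.get_image(c)
  for l in ["kick_peg","hold_point","top_bar","catch_knob"]:
    for q in manip.pinpoint(c,l)[:1]:
        u,v=q['position']; z,zm=depth(dd,u,v); print(c,l,round(q['confidence'],2),np.round([u,v]),pt(dd,u,v,z),pt(dd,u,v,zm))
  if c=="side": cv2.imwrite('pics/c5.png',cv2.resize(dd['img'][100:340,290:490],(500,600),interpolation=cv2.INTER_CUBIC))
```

```text
[0.4897 0.0354 0.2182] [2.0442 2.2194 8.5407] 0.01178791492011579
side kick_peg 0.61 [452. 258.] [ 0.4525 -0.1765  0.0196] [ 0.45   -0.172   0.0245]
side hold_point 0.7 [369. 210.] [0.4778 0.0444 0.2468] [0.4749 0.0474 0.2502]
side top_bar 0.7 [238. 268.] [0.7179 0.1562 0.0164] [0.7145 0.1577 0.0201]
side catch_knob 0.73 [407. 170.] [ 0.4821 -0.0406  0.2777] [ 0.4807 -0.0388  0.2793]
wrist hold_point 0.81 [316. 273.] [0.4896 0.0384 0.2421] [0.4896 0.0388 0.2429]
scene kick_peg 0.61 [236. 317.] [ 0.5741 -0.5108  0.5255] [ 0.5752 -0.5137  0.53  ]
scene hold_point 0.97 [257. 169.] [0.4912 0.029  0.2401] [0.4922 0.0244 0.2439]
scene top_bar 0.92 [258. 185.] [ 0.5009 -0.0219  0.241 ] [ 0.5022 -0.0279  0.2463]
scene catch_knob 0.69 [253. 177.] [0.4833 0.0197 0.228 ] [ 0.4975 -0.0424  0.281 ]
```

View pics/c5.png

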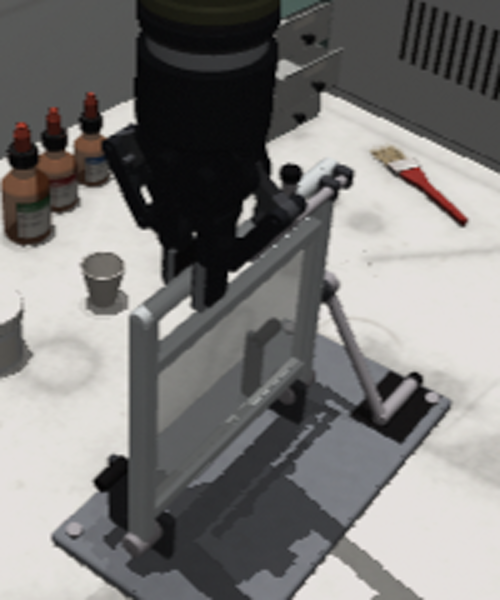

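send_rows(motion=[0,-0.004,-0.0006,0,0,0,0,0,0,0,0,0,0,0,0,0,0,0,0,0,0])

```text
time: 12.2
ee_pos: [0.4888, 0.0353, 0.2181]
eef_rot: [0.653, 0.757, 0.001, 0.001]
force: [2.6, 2.0, 8.4]
grip_width: 0.012
gripper_force: 59.0
```

send_rows(motion=[0,-0.004,-0.0006,0,0,0,0,0,0,0,0,0,0,0,0,0,0,0,0,0,0])

```text
time: 12.5
ee_pos: [0.488, 0.0352, 0.2182]
eef_rot: [0.653, 0.757, 0.002, 0.001]
force: [3.2, 2.6, 7.6]
grip_width: 0.0122
gripper_force: 58.9
```

send_rows(motion=[0,-0.004,-0.0006,0,0,0,0,0,0,0,0,0,0,0,0,0,0,0,0,0,0])

```text
time: 12.8
ee_pos: [0.4873, 0.0351, 0.2182]
eef_rot: [0.653, 0.757, 0.002, 0.002]
force: [5.2, 2.4, 6.0]
grip_width: 0.0121
gripper_force: 58.9
```

Run:
```python
from h import *
np.set_printoptions(precision=4,suppress=True)
s=manip.read_state(); print(s['ee_pos'],s['force'])
yaw=.152; ex=np.array([np.cos(yaw),np.sin(yaw)]); ey=np.array([-ex[1],ex[0]])
mid=np.array([.5646,-.004]); O=mid-.0686*ex
for c in ("side","wrist"):
  d=manip.get_image(c); P=cloud(d).reshape(-1,3); L=np.c_[(P[:,:2]-O)@ex,(P[:,:2]-O)@ey,P[:,2]]
  for n,q in (("peg",abs(L[:,1]+.147)<.02),("leg",abs(L[:,1]+.122)<.004)):
    B=L[q&(abs(L[:,0]+.063)<.03)&(L[:,2]>.0145)&(L[:,2]<.045)]; print(c,n,len(B),np.percentile(B,[5,50,95],0) if len(B)>5 else '')
  # pad
  B=L[(abs(L[:,1]+.147)<.02)&(abs(L[:,0]+.063)<.04)&(L[:,2]<.0145)&(L[:,2]>0)]; print('pad z',np.median(B[:,2]) if len(B) else '')
  # frame uprights, left side: tilt of x vs z
  for s_ in (.1,-.1):
    B=L[(abs(L[:,1]-s_)<.012)&(abs(L[:,0])<.05)&(L[:,2]>.07)&(L[:,2]<.2)]
    if len(B)>30: print('upright',s_,len(B),np.polyfit(B[:,2],B[:,0],1))
```

```text
[0.4873 0.0351 0.2182] [5.1959 2.3559 5.9505]
side peg 91 [[-0.0691 -0.165   0.0172]
 [-0.0657 -0.1464  0.0225]
 [-0.0594 -0.1305  0.0247]]
side leg 62 [[-0.0681 -0.1253  0.0172]
 [-0.0592 -0.1205  0.0305]
 [-0.0493 -0.1182  0.044 ]]
pad z 0.010891197493042959
upright 0.1 723 [-0.1306  0.0181]
upright -0.1 400 [-0.0059 -0.0048]
wrist peg 0 
wrist leg 0 
pad z 0.010210623442797578
upright 0.1 495 [-0.3032  0.0514]
```

send_rows(motion=[0,-0.004,-0.0006,0,0,0,0,0,0,0,0,0,0,0,0,0,0,0,0,0,0])

```text
time: 13.2
ee_pos: [0.4867, 0.035, 0.2182]
eef_rot: [0.653, 0.757, 0.003, 0.002]
force: [7.4, 3.1, 5.0]
grip_width: 0.0119
gripper_force: 58.8
```

send_rows(motion=[0,0,0,0,0,0,0,0,0,0,0,0,0,0,0,0,0,0,0,0,0])

```text
time: 13.5
ee_pos: [0.4867, 0.035, 0.2182]
eef_rot: [0.653, 0.757, 0.003, 0.002]
force: [7.5, 2.8, 5.5]
grip_width: 0.0119
gripper_force: 58.8
```

Run:
```python
from h import *
s=manip.read_state(); print(s['ee_pos'],s['force'])
d=manip.get_image("side")
cv2.imwrite('pics/c6.png',cv2.resize(d['img'][200:300,400:500],(600,600),interpolation=cv2.INTER_CUBIC))
```

```text
[0.48666639 0.03502049 0.21823951] [7.47729966 2.8208751  5.53433836]
```

View pics/c6.png

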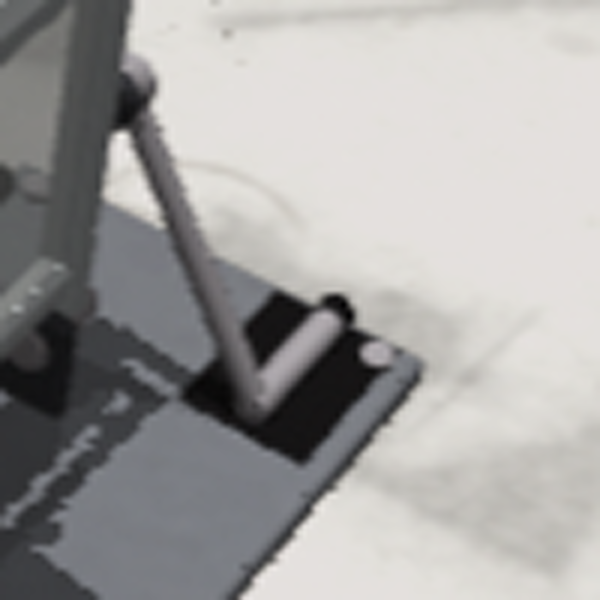

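The picture shows the peg (about pixel 300,355 in the crop) resting on the black pad. The force is steady, and the grip on the bar is firm.

```bash
python3 -c "
from station import manip
print(manip.sign_off())"
```

```text
the job is handed in; nothing more can be done
None
```

I handed the job in at about 13.5 s: the bolt is fully across, the kickstand is down with its foot on the pad, and the gripper is still holding the upright shield by its top bar; the arm stayed clear of the crucible, timer and pot.

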